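Dispense one brass tag blank and slide it to the blue mark

TASK

At the leather bench, press the black plunger of the disc dispenser all the way down once and let it come back up, so that a single brass tag blank is ejected onto the deck. Then nudge that blank along the deck with a fingertip until it lies wholly on the blue round spot, never lifting it, and move clear; the other blanks stay in the magazine and the jar, the spool and the awl stay where they are.

Things in the scene. Friction and masses are not known exactly. Their poses are not given: they have to be found in the camera images.
- dispenser: Fixed dispenser on a level grey deck plate 270 (x) x 210 (y) mm, top 8 mm above the bench. Origin on the bench below the exit point; z up; blanks are ejected along its -y. Free deck strip: y -50 to +38, x -135 to +135 mm; rim 5 mm high along the -y edge. Magazine at y +38 to +82 (50 wide, 52 high, open top); blue housing at y +84 to +152 (60 wide, 63 high), plunger on top.
- magazine (a point): Point on the deck top (8 mm above the bench) at the middle of the magazine's bottom, 60 mm from the exit point towards the dispenser's +y. Axes as the dispenser.
- exit (a point): Point on the deck top (8 mm above the bench) where the centre of an ejected blank stops, within about 10 mm; the magazine's gate is 38 mm from it.
- plunger (a joint): Travel, m: 0 = up, 0.030 = down at its hard stop. Spring returned, about 2 N at first; fully down takes 6 to 12 N in a slow press. Drives the ejector by a linkage, 2 mm forward per 1 mm down; the blank is out only near the end of the stroke. On release the ejector goes back and the next blank drops, so a second full press ejects a second blank.
- plunger_top (a point): Centre of the top face of the round black plunger cap (38 mm diameter, 12 mm high, top flat about 30 mm across), 110 mm above the bench when up, 80 mm when fully down; it lies at x = 0, y = +118 mm of the dispenser. Pressed straight down.
- disc1: The lowest brass tag blank in the magazine, the one that is ejected: plain solid disc 36 mm diameter, 8 mm thick, about 60 g. Origin at the centre of its underside, z = its axis (up); rests on the deck, underside 8 mm above the bench. Polished, slides easily, but stops within a few mm when no longer pushed.
- disc2: The second blank in the stack, same size, resting on disc1; drops to the deck inside the magazine after the stroke.
- disc3: The third, topmost blank, same size, resting on disc2.
- blue_spot: Blue painted round mark on the deck, 66 mm diameter, flat (0.6 mm, nothing to bump against), the target. Origin at its centre on the deck top. It is 70 to 86 mm from the exit point, along the dispenser's +x or its -x (varies).
- red_spot: Red painted round mark, the same size, on the opposite side of the exit point; not the target.
- spool: Orange thread spool standing on the bench, 44 mm diameter, 48 mm high, origin at the centre of its underside. Bystander.
- jar: Amber dye jar with black lid standing on the bench, 44 mm diameter, 58 mm high, origin at the centre of its underside. Bystander.
- awl: Awl with a wooden handle lying on the bench, 150 mm long, lying along its own x, origin on the bench under its middle. Bystander.
Things that resemble listed ones, but are neither listed nor needed, are in the scene too. Leave any orange or purple look-alike of the disc3 alone.

How it is judged:
By the outcome, as a careful person would: the job done as asked, in the order asked, and still so for the second after the job is handed in, with the robot touching nothing.
It also fails if it takes over 58 s, if anything falls off the work surface, if the arm or the gripper's body presses on something with over 40 N, if the wrist force passes 120 N, or if a joint passes its speed limit or range.

ROBOT

A 6-joint arm with a two-finger parallel gripper is mounted at the origin on the work surface. World frame = base frame: x ahead of the robot, y to its left, z up, the work surface at z = 0. Lengths are in mm, angles in rad, forces in N, time in s.
With the tool pointing down it reaches from about 350 to 875 mm from the base axis. Payload 4.2 kg.
Tool frame: the origin (TCP) lies at the very end of the fingers, on their centre line; the grasp point (between the pads) lies 19 mm behind it; z points along the fingers, y is the direction in which the jaws open and shut (so a half turn about z gives the same grasp; the last joint's range is limited). The gripper opens to 85 mm and grips with 20 to 120 N. Pads are 22 mm wide; open, the fingers measure 114 mm over their backs; the gripper's body (76 mm by 85 mm) begins 54 mm behind the grasp point. The pads swing forward as they close: fully open they stand 13 mm farther back than shut.
Start: joints at [-1.001, 0.385, 0.008, 0, -1.194, -0.259], TCP at [191.153, -595.029, 231.312] pointing down, gripper open.
Joint ranges: [-3.14, 3.14], [-1.21, 2.06], [-1.07, 1.41], [-3.16, 2.05], [-2.99, -0.16], [-3.1, 3.1]. Speed limits (rad/s): [2.79, 2.79, 3.14, 3.14, 3.14, 3.14].

INTERFACE

Orientations are given as a unit quaternion [x, y, z, w].
In Python, from bench import telemetry, eyes, arm gives the robot as it stands. The module is installed in compiled form; this text tells all that it offers.
- The arm moves only by the tool move_arm, never from a script. Its argument "deltas" is text: rows parted by semicolons, each of 6 numbers parted by spaces: the shift along the tool's x, y, z in cm, then the turn, a rotation vector about the tool's x, y, z in rad. A call has 1 to 12 rows; each row shifts and turns the commanded pose from where the row before left it, along the tool's axes as they then stand; what a row does not reach is not made up. A row lasts 1/8 s, in which the tool goes at most 62.5 mm and 10.7 degrees, less where a joint would pass 70% of its speed; a pose out of reach is approached as far as the arm can. A call is refused whole if a number of a shift passes 6.25 or a number of a turn 0.188, either way. A call with a gripper value outside its range is refused whole. "grip" is the finger opening in cm, from 0 to 8.54, set as the call begins (left out, the last holds). The fingers move at their own pace and stop on an object; the grip force is fixed at half the most. Time passes only in rows, so rows that do not move let the fingers close. It gives the time, the measured TCP pose, the force and the opening at its end, in the units of the state.
- telemetry.read_state(): the state, without advancing time (a new reading comes with each control period).
- eyes.get_image(name): name is "scene" or "top" or "wrist"; returns a dict with "pixels" (420x560x3 uint8, blue, green, red), "range_z" (420x560 float32, mm along the optical axis (not along the pixel's ray), 0 where there is no reading), "fx", "fy", "cx", "cy" (pixels), "dist_coeffs" ([k1, k2, p1, p2, k3] as OpenCV has them; the pictures are not rectified), "origin" and "orientation" of the camera in the world; the wrist camera has in their place "tool_from_camera" (4x4, takes a point from camera to tool coordinates, whose origin is the TCP and whose axes are the flange's). Camera axes: x right, y up, looking along -z (the intrinsics and any distortion apply to the point x, -y, -z); pixel columns grow to the right and rows downward; lengths in mm; the calibration is good to about 2 mm. A picture is of the moment at which its call begins: read the wrist's pose just before it.
- arm.job_done(): hands the job in, once; it reports no verdict.
Trained networks look in a picture, given as the dict that the camera call returned (one of the last four; its "shot" number tells which), for a name from the list of things; names that differ only in an ending like _2 or _b are one class to them, and where a whole thing is asked for, a point or a joint stands for the part that bears it (a point fixed in the world has none). Each returns a list of dicts, best first, with "p" (0 to 1); they miss things now and then, are a little off and sometimes report something else, mostly with a low value. They report only what shows in the picture. A call takes as long as a camera call. They do not tell look-alikes from the thing itself.
- eyes.boxes_of(picture, name): "point" ([x, y, z] in mm, in world coordinates, good to about 4 mm: the middle of the surface that is visible of it).
The state is a dict: "clock": time; "joints": joint angles; "joint_vel": joint speeds; "joint_efforts": joint torques, N m; "position": TCP position; "ee_rot": TCP orientation; "contact_force": force on the tool from outside, world axes, zero at the start; "wrist_torque": the same for the moment, N m; "gripper_width": finger opening in mm.
Only numpy, scipy, OpenCV 4.12 (cv2) and the standard library are available. Lean on these libraries where they do the work, as an engineer would, in place of code of your own. Each camera call takes 0.05 s, during which the arm holds its last target.

## Working session

There is one attempt and no reset: what is moved stays moved. The work goes in short steps, Python scripts to look and compute and a tool call to move; the robot and the scene stay as the last step left them, time stands still between calls to the robot, and variables do not carry over. Pictures are saved under pics/ and viewed, and the job is handed in when it is done.

Besides the shell and the picture viewer there is one more tool, called after "Request:" as name(argument=value, ...) on one line, values as JSON. move_arm: Moves the arm, as the interface text tells. Its arguments: {"type":"object","properties":{"deltas":{"type":"string"},"grip":{"type":"number"}},"required":["deltas"]}

```bash
mkdir -p pics; cat > h.py <<'E'
import numpy as np,cv2
from scipy.spatial.transform import Rotation as R
from bench import telemetry,eyes,arm
def cam(p):
    if "tool_from_camera" in p:
        s=p['_s']; T=np.array(p["tool_from_camera"]); W=np.eye(4); W[:3,:3]=R.from_quat(s['ee_rot']).as_matrix(); W[:3,3]=s['position']; M=W@T
        return M[:3,:3],M[:3,3]
    o=np.array(p["orientation"]); r=R.from_quat(o).as_matrix() if o.size==4 else o.reshape(3,3)
    return r,np.array(p["origin"])
def shot(n):
    s=telemetry.read_state(); p=eyes.get_image(n); p['_s']=s; return p
def K(p): return np.array([[p['fx'],0,p['cx']],[0,p['fy'],p['cy']],[0,0,1.]])
def ray(p,u,v):
    q=cv2.undistortPoints(np.array([[[u,v]]],float),K(p),np.array(p['dist_coeffs'],float))[0,0]
    return np.array([q[0],-q[1],-1.])
def onplane(p,u,v,z):
    r,o=cam(p); d=r@ray(p,u,v); return o+d*(z-o[2])/d[2]
def bydepth(p,u,v):
    r,o=cam(p); return o+r@ray(p,u,v)*p['range_z'][int(v),int(u)]
def proj(p,P):
    r,o=cam(p); c=r.T@(np.array(P,float)-o); 
    return cv2.projectPoints(np.array([[c[0],-c[1],-c[2]]]),np.zeros(3),np.zeros(3),K(p),np.array(p['dist_coeffs'],float))[0].ravel()
E
python3 - <<'E'
from h import *
for n in("scene","top"):
    p=shot(n); cv2.imwrite(f"pics/{n}0.png",p['pixels']); print(n,p['origin'],p['orientation'])
    for k in("dispenser","plunger","disc1","blue_spot","red_spot","jar","spool","awl"):
        print(k,[(np.round(b['point'],0),round(b['p'],2)) for b in eyes.boxes_of(p,k)[:3]])
s=telemetry.read_state();print(s)
E
```

```text
scene [1164.78137151   18.59253157  872.99546039] [0.22661403 0.23668442 0.67898005 0.65697234]
dispenser [(array([579.,  -1.,   5.]), 0.77)]
plunger [(array([554.,  48., 111.]), 0.55)]
disc1 [(array([766., -52.,   7.]), 0.79), (array([ 576., -231.,    6.]), 0.67), (array([359., 110.,   7.]), 0.51)]
blue_spot [(array([644., -48.,   7.]), 0.93)]
red_spot [(array([490., -79.,   7.]), 0.93)]
jar [(array([ 499., -223.,   46.]), 0.69)]
spool [(array([ 659., -170.,   47.]), 0.84)]
awl [(array([521., 148.,  20.]), 0.74)]
top [389.67369437  -7.39854667 938.23497522] [ 0.0716312  -0.0742192  -0.70104443  0.7056183 ]
dispenser [(array([548.,  -0.,   7.]), 0.74)]
plunger [(array([546.,  52., 110.]), 0.73)]
disc1 [(array([769., -47.,  10.]), 0.84), (array([360., 110.,  10.]), 0.83), (array([556.,  -3.,  33.]), 0.78)]
blue_spot [(array([641., -47.,   7.]), 0.92)]
red_spot [(array([496., -78.,   9.]), 0.59), (array([ 480., -226.,   58.]), 0.43)]
jar [(array([ 483., -228.,   57.]), 0.72)]
spool [(array([ 651., -179.,   45.]), 0.86), (array([544.,  -3.,  12.]), 0.18)]
awl [(array([508., 153.,  23.]), 0.82)]
{'clock': 0.9, 'joints': array([-1.00141055e+00,  3.84638330e-01,  7.88398878e-03, -2.23133457e-05,
       -1.19404127e+00, -2.58583943e-01]), 'joint_vel': array([ 0.00076068,  0.00144703,  0.00107411,  0.00035416, -0.00019699,
       -0.00035296]), 'joint_efforts': array([ 7.04142185e-04, -3.92075157e+01,  1.88618302e+01,  4.19052199e+00,
       -2.35233310e-04,  1.55764366e-05]), 'position': array([ 191.13854383, -595.00658032,  231.33974138]), 'ee_rot': array([-1.54772143e-01,  9.87950193e-01,  3.84755598e-06,  9.64087341e-06]), 'contact_force': array([-0.32964699,  0.31723958, -0.69051072]), 'wrist_torque': array([ 0.06019384, -0.01240167,  0.02043318]), 'gripper_width': 85.1693393038194}
```

View pics/scene0.png

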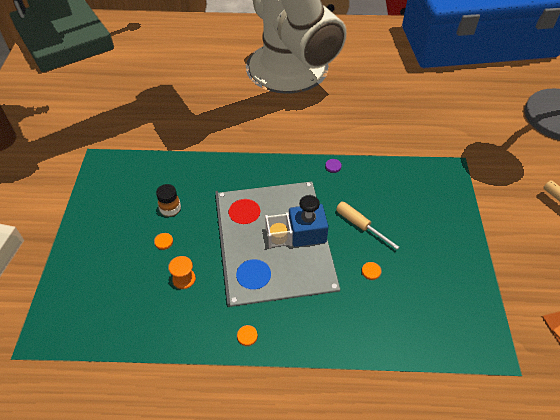

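View pics/top0.png

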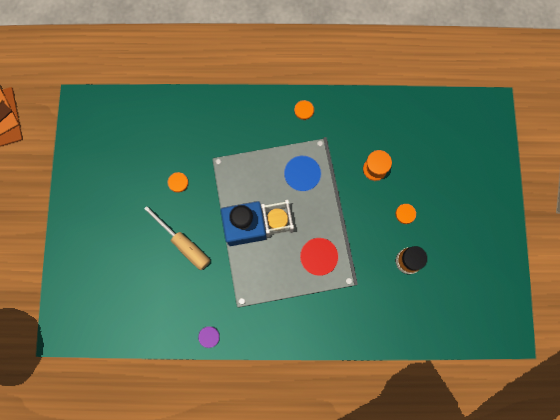

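The scene view shows the deck with red spot at (244,211), blue spot at (254,274), magazine at (278,232) and black plunger at (309,203). In the top view, blue is at (302,173), red at (319,256), magazine with the brass blank at (278,218) and plunger cap at (240,216). Four loose look-alikes (three orange, one purple) lie off the deck on the mat; I'll leave them alone. I'll refine the dispenser frame.

```bash
cat >> h.py <<'E'
def blob(p,mask,near,rad=60):
    n,l,st,c=cv2.connectedComponentsWithStats(mask.astype(np.uint8))
    b=[(st[i,4],c[i]) for i in range(1,n) if np.hypot(*(c[i]-near))<rad and st[i,4]>30]
    return max(b,key=lambda t:t[0])
E
python3 - <<'E'
from h import *
W={}
for n,nb,nr,npl in(("top",(302,173),(319,256),(240,216)),("scene",(254,274),(244,211),(309,203))):
    p=shot(n); h=cv2.cvtColor(p['pixels'],cv2.COLOR_BGR2HSV)
    b=blob(p,(h[...,0]>100)&(h[...,0]<125)&(h[...,1]>150)&(h[...,2]>100),nb,15)
    r=blob(p,((h[...,0]>172)|(h[...,0]<5))&(h[...,1]>150),nr,15)
    B=onplane(p,*b[1],8.3);Rr=onplane(p,*r[1],8.3)
    # plunger cap: points at depth top
    u0,v0=npl; pts=[]
    for v in range(v0-18,v0+18):
        for u in range(u0-18,u0+18):
            if p['range_z'][v,u]>0:
                q=bydepth(p,u,v)
                if 105<q[2]<116: pts.append(q)
    pts=np.array(pts); PL=(pts.min(0)+pts.max(0))/2
    d=(B-Rr)[:2]; print(n,b[0],r[0],B.round(1),Rr.round(1),np.hypot(*d).round(1),'ang',np.degrees(np.arctan2(d[1],d[0])).round(2),'plunger',PL.round(1),pts.mean(0).round(1),len(pts))
    E=(B+Rr)[:2]/2; u=d/np.hypot(*d); y=np.array([-u[1],u[0]]); print('exit',E.round(1),'pl pred',(E+118*y).round(1),'gate',(E+38*y).round(1))
p=shot("top");cv2.imwrite("pics/crop1.png",cv2.resize(p['pixels'][130:310,200:370],None,fx=3,fy=3))
E
```

```text
top 977 1099 [642.9 -48.2   8.3] [493.8 -76.9   8.3] 151.8 ang 10.89 plunger [544.7  53.5 109.6] [544.5  53.4 109.7] 430
exit [568.4 -62.5] pl pred [546.1  53.4] gate [561.2 -25.2]
scene 812 629 [646.9 -48.    8.3] [497.3 -76.4   8.3] 152.3 ang 10.75 plunger [549.7  53.5 109. ] [550.7  53.3 109. ] 248
exit [572.1 -62.2] pl pred [550.1  53.7] gate [565.  -24.9]
```

View pics/crop1.png

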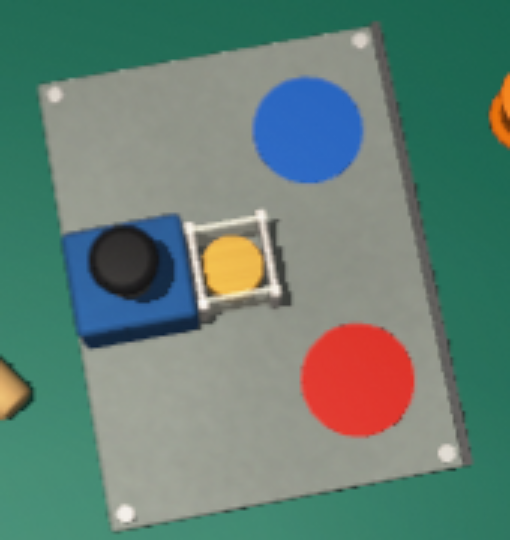

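Target is +x side: dispenser frame ux=(0.982,0.188), exit ≈(570,-62), blue ≈(645,-48), plunger ≈(547,53.5). I'll move over the plunger with the fingers shut.

Request:
move_arm(deltas="-1 1 0 0 0 0;-2 2 0 0 0 0;-2.4 2.3 0 0 0 0;-2.4 2.3 0 0 0 0;-2.4 2.3 0 0 0 0;-2.4 2.3 0 0 0 0;-2.4 2.3 0 0 0 0;-2.4 2.3 0 0 0 0;-2.4 2.3 0 0 0 0;-2.4 2.3 0 0 0 0;-2.4 2.3 0 0 0 0;-2.4 2.3 0 0 0 0", grip=0)

```text
clock: 2.55
position: [368.8, -263.2, 231.5]
ee_rot: [-0.155, 0.988, -0.0, 0.0]
contact_force: [0.8, -0.4, 0.7]
gripper_width: -0.0
```

Request:
move_arm(deltas="-2.4 2.2 0 0 0 0;-2.4 2.2 0 0 0 0;-2.4 2.2 0 0 0 0;-2.4 2.2 0 0 0 0;-2.4 2.2 0 0 0 0;-2.4 2.2 0 0 0 0;-2.4 2.2 0.5 0 0 0;-2.4 2.2 1 0 0 0;-2.4 2.2 1.5 0 0 0;-2.4 2.2 1.5 0 0 0;-2 2 1.5 0 0 0;-0.7 0.6 1 0 0 0")

```text
clock: 4.05
position: [547.5, 52.5, 160.6]
ee_rot: [-0.156, 0.988, -0.0, -0.0]
contact_force: [-0.3, 0.4, 0.1]
gripper_width: 0.1
```

Request:
move_arm(deltas="0 0 0 0 0 -0.12;0 0 0 0 0 -0.12;0 0 0 0 0 -0.12;0 0 0 0 0 -0.12;0 0 0 0 0 -0.12;0 0 0 0 0 -0.12;0 0 0 0 0 -0.12;0 0 0 0 0 -0.12;0 0 0 0 0 -0.12;0 0 0 0 0 -0.12;0 0 0 0 0 -0.12;0 0 0 0 0 -0.12")

```text
clock: 5.55
position: [547.1, 50.6, 161.6]
ee_rot: [0.769, -0.639, 0.0, -0.0]
contact_force: [-0.4, 0.1, -0.2]
gripper_width: 0.1
```

```bash
cat >> h.py <<'E'
def to(x,y,z):
    s=telemetry.read_state(); r=R.from_quat(s['ee_rot']); m=r.as_matrix()
    print('t',round(s['clock'],2),'pos',s['position'].round(1),'q',s['joints'].round(2),'yaw_y',np.degrees(np.arctan2(m[1,1],m[0,1])).round(1),'F',s['contact_force'].round(1),'w',round(s['gripper_width'],1))
    print('tool shift cm',(r.inv().apply(np.array([x,y,z])-s['position'])/10).round(2))
E
python3 - <<'E'
from h import *
to(547.3,53.5,125)
p=shot("wrist");cv2.imwrite("pics/w1.png",p['pixels']); print(proj(p,[547.3,53.5,110]), [(b['point'].round(1) if hasattr(b['point'],'round') else b['point'],b['p']) for b in eyes.boxes_of(p,"plunger")])
E
```

```text
t 5.55 pos [547.1  50.6 161.6] q [ 0.39  0.32 -0.28 -0.   -0.97 -0.2 ] yaw_y -169.5 F [-0.4  0.1 -0.2] w 0.1
tool shift cm [-0.28 -0.07  3.66]
[282.57107915 244.06681617] [([551.0, 51.6, 110.5], 0.6), ([487.9, 122.0, 17.3], 0.54)]
```

View pics/w1.png

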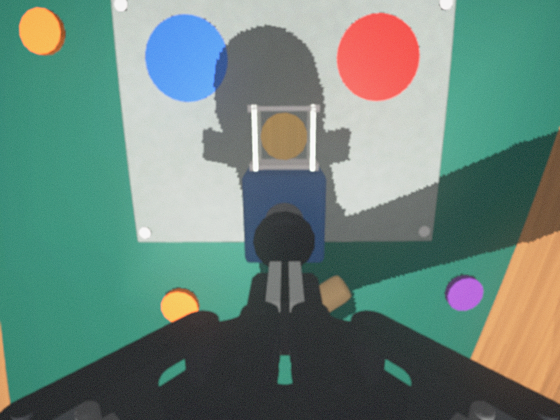

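The wrist view has the cap at (284,239), agreeing with the projection (283,244). Descending.

Request:
move_arm(deltas="-0.25 0 1 0 0 0;0 0 1 0 0 0;0 0 1 0 0 0;0 0 1 0 0 0;0 0 0.5 0 0 0;0 0 0.3 0 0 0;0 0 0.3 0 0 0;0 0 0 0 0 0")

```text
clock: 6.65
position: [547.4, 53.5, 110.4]
ee_rot: [0.768, -0.641, 0.0, -0.0]
contact_force: [0.4, -0.0, 0.4]
gripper_width: -0.0
```

Request:
move_arm(deltas="0 0 0.3 0 0 0;0 0 0.3 0 0 0;0 0 0.3 0 0 0;0 0 0.3 0 0 0;0 0 0.3 0 0 0;0 0 0.3 0 0 0;0 0 0.3 0 0 0;0 0 0.2 0 0 0;0 0 0.2 0 0 0;0 0 0.2 0 0 0;0 0 0.1 0 0 0;0 0 0 0 0 0")

```text
clock: 8.15
position: [547.6, 53.5, 82.7]
ee_rot: [0.768, -0.641, 0.0, -0.0]
contact_force: [-1.0, -0.5, 5.7]
gripper_width: 0.0
```

Request:
move_arm(deltas="0 0 0.1 0 0 0;0 0 0.1 0 0 0;0 0 0.1 0 0 0;0 0 0.1 0 0 0;0 0 0 0 0 0;0 0 0 0 0 0")

```text
clock: 8.9
position: [547.6, 53.5, 80.1]
ee_rot: [0.768, -0.64, 0.001, -0.0]
contact_force: [-3.7, -0.2, 12.7]
gripper_width: 0.2
```

```bash
python3 - <<'E'
from h import *
to(547.5,53.5,140)
p=shot("scene");cv2.imwrite("pics/s2.png",cv2.resize(p['pixels'][150:330,190:370],None,fx=3,fy=3))
E
```

```text
t 8.9 pos [547.6  53.5  80.1] q [ 0.39  0.42 -0.37  0.   -0.78 -0.21] yaw_y -169.6 F [-3.7 -0.2 12.7] w 0.2
tool shift cm [-0.    0.   -5.99]
```

View pics/s2.png

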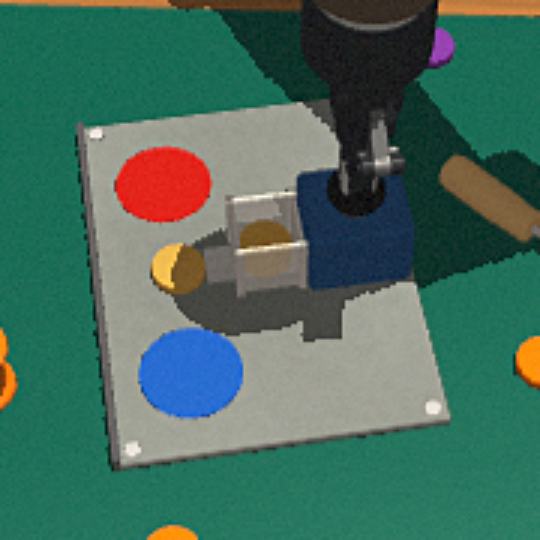

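The enlarged scene crop shows one blank ejected at (178,268), the grey ejector tongue behind it and the rest still in the magazine. The force jump at z=80 is the hard stop. Releasing.

Request:
move_arm(deltas="0 0 -0.3 0 0 0;0 0 -0.4 0 0 0;0 0 -0.5 0 0 0;0 0 -0.5 0 0 0;0 0 -0.5 0 0 0;0 0 -0.5 0 0 0;0 0 -0.8 0 0 0;0 0 -1.5 0 0 0;0 0 -2 0 0 0;0 0 -2 0 0 0;0 0 0 0 0 0")

```text
clock: 10.32
position: [548.2, 53.7, 170.4]
ee_rot: [0.768, -0.641, 0.001, -0.002]
contact_force: [-0.1, -0.1, -0.6]
gripper_width: 0.2
```

```bash
cat >> h.py <<'E'
def brass(p,near,rad=25):
    h=cv2.cvtColor(p['pixels'],cv2.COLOR_BGR2HSV)
    m=(h[...,0]>12)&(h[...,0]<30)&(h[...,1]>110)&(h[...,2]>60)
    return blob(p,m,near,rad)
E
python3 - <<'E'
from h import *
to(547.5,53.5,140)
for n in("top","scene","wrist"):
    p=shot(n)
    a=proj(p,[570,-62,12])
    try: b=brass(p,a,25); print(n,a.round(),b[0],b[1].round(1),onplane(p,*b[1],14).round(1))
    except Exception as e: print(n,a,e)
    print([(np.round(b['point'],0),round(b['p'],2)) for b in eyes.boxes_of(p,"disc1")])
    cv2.imwrite(f"pics/r_{n}.png",p['pixels'])
a=cv2.imread("pics/r_top.png")[120:310,200:380];b=cv2.imread("pics/r_scene.png")[150:330,190:370]
cv2.imwrite("pics/r.png",np.hstack([cv2.resize(a,(400,422)),cv2.resize(b,(400,422))]))
E
```

```text
t 10.32 pos [548.2  53.7 170.4] q [ 0.39  0.31 -0.27  0.   -0.99 -0.21] yaw_y -169.7 F [-0.1 -0.1 -0.6] w 0.2
tool shift cm [0.01 0.08 3.04]
top [310. 213.] 72515 [323.6 198.4] [595.3 -85.7  14. ]
[(array([769., -50.,  13.]), 0.8), (array([359., 111.,  10.]), 0.72), (array([ 572., -226.,    9.]), 0.6), (array([571., -60.,  17.]), 0.59)]
scene [248. 239.] 240 [249.  239.3] [571.7 -60.7  14. ]
[(array([769., -53.,   8.]), 0.89), (array([ 578., -228.,    8.]), 0.72), (array([629., 176.,   9.]), 0.67), (array([360., 114.,   8.]), 0.58), (array([573., -58.,  16.]), 0.53), (array([553.,  -7.,  22.]), 0.43), (array([560.,  53., 108.]), 0.36)]
wrist [280.  53.] 1611 [282.1  55.3] [568.3 -60.4  14. ]
[(array([765., -53.,   8.]), 0.9), (array([359., 107.,  10.]), 0.71), (array([625., 172.,   9.]), 0.59), (array([557.,  -5.,  23.]), 0.58), (array([568., -61.,  17.]), 0.57)]
```

View pics/r.png

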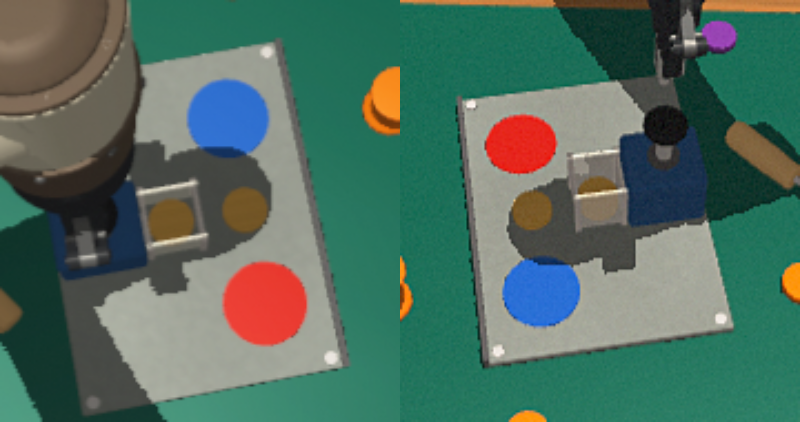

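View pics/r_wrist.png

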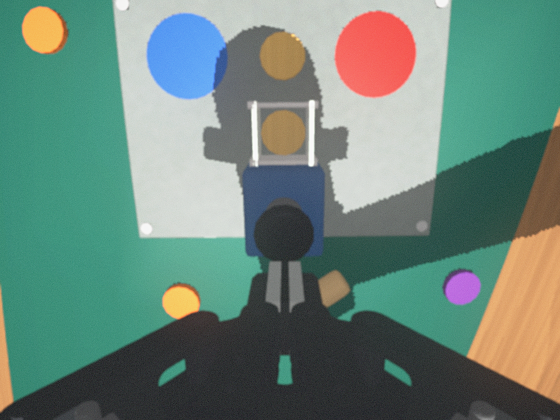

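One blank out at ≈(570,-60.5), the plunger is back up and the magazine still holds blanks. In the wrist view the blank is at (282,55), blue at (187,56), red at (375,54). The blue spot is along tool -y, so I'll come down on the blank's red side and push along tool -y.

```bash
python3 - <<'E'
from h import *
to(520.8,-69.4,12)
E
```

```text
t 10.62 pos [546.7  53.2 167.4] q [ 0.39  0.31 -0.27 -0.   -0.99 -0.21] yaw_y -169.7 F [ 0.3  0.7 -0.2] w -0.2
tool shift cm [11.6   4.71 15.55]
```

Request:
move_arm(deltas="1 0.4 0 0 0 0;1.5 0.6 0 0 0 0;1.5 0.6 0 0 0 0;1.5 0.6 0 0 0 0;1.5 0.6 0 0 0 0;1.5 0.6 0 0 0 0;1.5 0.6 0 0 0 0;1 0.5 0 0 0 0;0.6 0.2 0 0 0 0;0 0 2 0 0 0;0 0 2 0 0 0;0 0 0 0 0 0")

```text
clock: 12.12
position: [520.8, -69.2, 127.0]
ee_rot: [0.768, -0.641, -0.001, 0.001]
contact_force: [1.3, -0.2, 0.3]
gripper_width: 0.3
```

Request:
move_arm(deltas="0 0 1.5 0 0 0;0 0 1.5 0 0 0;0 0 1.5 0 0 0;0 0 1.5 0 0 0;0 0 1.5 0 0 0;0 0 1 0 0 0;0 0 0.5 0 0 0;0 0 0 0 0 0")

```text
clock: 13.12
position: [521.8, -69.1, 38.1]
ee_rot: [0.768, -0.641, -0.0, 0.0]
contact_force: [0.5, -0.4, 0.7]
gripper_width: 0.5
```

```bash
python3 - <<'E'
from h import *
to(520.8,-69.4,12)
for n in("wrist","scene"):
    p=shot(n)
    a=proj(p,[570,-60.5,14]); print(n,a.round(), proj(p,[520.8,-69.4,16]).round())
    cv2.imwrite(f"pics/q_{n}.png",p['pixels'])
E
```

```text
t 13.12 pos [521.8 -69.1  38.1] q [ 0.18  0.45 -0.47  0.   -0.66  0.  ] yaw_y -169.7 F [ 0.5 -0.4  0.7] w 0.5
tool shift cm [0.01 0.1  2.61]
wrist [189. 258.] [286. 260.]
scene [249. 239.] [246. 218.]
```

View pics/q_wrist.png

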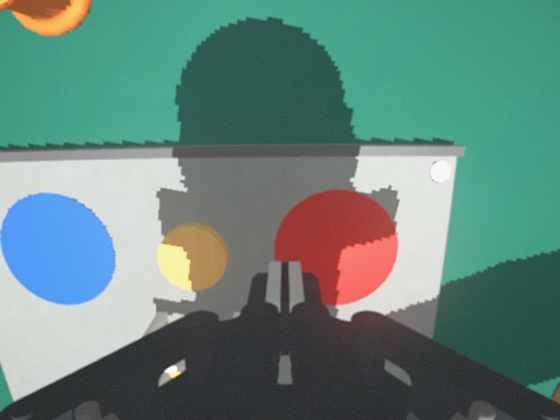

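View pics/q_scene.png

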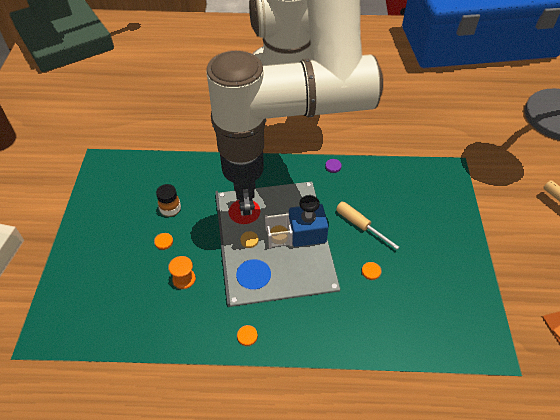

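Wrist view: blank at (192,256), blue centre (57,249), fingertip at (286,280) over red, all aligned along tool -y. Scene view agrees, with clear space. Lowering, then a slow push.

Request:
move_arm(deltas="0 0 0.8 0 0 0;0 0 0.8 0 0 0;0 0 0.6 0 0 0;0 0 0.4 0 0 0;0 0 0 0 0 0")

```text
clock: 13.85
position: [521.5, -69.2, 11.9]
ee_rot: [0.768, -0.641, -0.0, 0.0]
contact_force: [-0.2, 0.0, -0.2]
gripper_width: 0.1
```

Request:
move_arm(deltas="0 -0.3 0 0 0 0;0 -0.3 0 0 0 0;0 -0.3 0 0 0 0;0 -0.3 0 0 0 0;0 -0.3 0 0 0 0;0 -0.3 0 0 0 0;0 -0.3 0 0 0 0;0 -0.3 0 0 0 0;0 -0.3 0 0 0 0;0 -0.3 0 0 0 0;0 -0.3 0 0 0 0;0 0 0 0 0 0")

```text
clock: 15.35
position: [554.6, -63.1, 12.3]
ee_rot: [0.768, -0.641, 0.0, -0.0]
contact_force: [0.8, 0.1, 0.4]
gripper_width: -0.2
```

```bash
cat > m.py <<'E'
from h import *
import sys
to(600,-55,12)
k=sys.argv[1]
for n in("wrist","scene"):
    p=shot(n); h=cv2.cvtColor(p['pixels'],cv2.COLOR_BGR2HSV)
    m=(h[...,0]>12)&(h[...,0]<30)&(h[...,1]>130)&(h[...,2]>60)
    N,l,st,c=cv2.connectedComponentsWithStats(m.astype(np.uint8))
    for i in range(1,N):
        if st[i,4]>60:
            P=onplane(p,*c[i],13)
            if 500<P[0]<700 and -110<P[1]<-20: print(n,'brass',st[i,4],c[i].round(),P.round(1))
    mb=(h[...,0]>100)&(h[...,0]<125)&(h[...,1]>150)&(h[...,2]>60)
    N,l,st,c=cv2.connectedComponentsWithStats(mb.astype(np.uint8))
    for i in range(1,N):
        if st[i,4]>300:
            P=onplane(p,*c[i],8.3)
            if 560<P[0]<720 and -130<P[1]<0:print(n,'blue',st[i,4],c[i].round(),P.round(1))
    im=p['pixels'] if n=="wrist" else cv2.resize(p['pixels'][170:320,180:380],(560,420))
    cv2.imwrite(f"pics/{k}_{n}.png",im)
E
python3 m.py a
```

```text
t 15.35 pos [554.6 -63.1  12.3] q [ 0.18  0.53 -0.41  0.   -0.64  0.  ] yaw_y -169.7 F [0.8 0.1 0.4] w -0.2
tool shift cm [ 0.01 -4.62  0.03]
wrist blue 12629 [ 90. 269.] [643.8 -49.8   8.3]
scene brass 235 [250. 244.] [581.1 -58.9  13. ]
scene blue 811 [253. 274.] [646.9 -48.    8.3]
```

View pics/a_wrist.png

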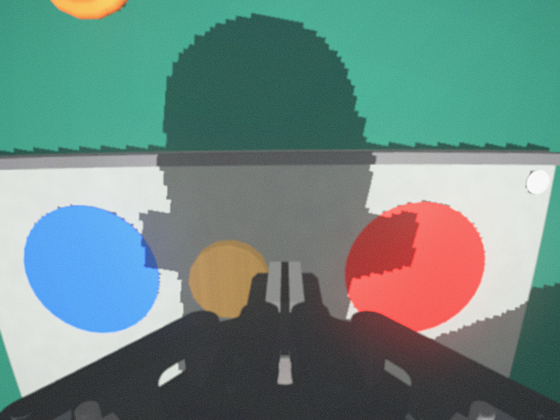

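View pics/a_scene.png

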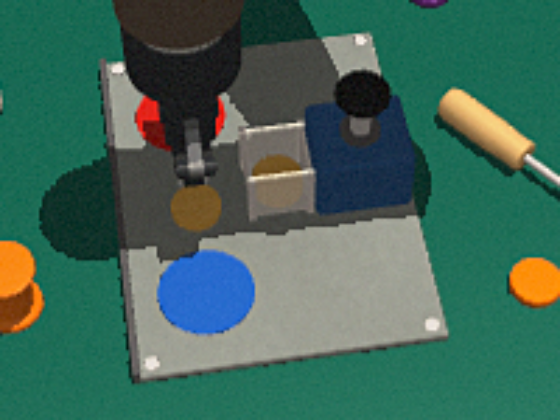

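The blank is in contact and moving straight; about 67 mm to go (scene: blank at (250,244), blue at (253,274)). Continuing.

Request:
move_arm(deltas="0 -0.3 0 0 0 0;0 -0.3 0 0 0 0;0 -0.3 0 0 0 0;0 -0.3 0 0 0 0;0 -0.3 0 0 0 0;0 -0.3 0 0 0 0;0 -0.3 0 0 0 0;0 -0.3 0 0 0 0;0 -0.3 0 0 0 0;0 -0.3 0 0 0 0;0 -0.3 0 0 0 0;0 -0.2 0 0 0 0")

```text
clock: 16.95
position: [588.9, -56.9, 12.3]
ee_rot: [0.768, -0.641, 0.0, -0.0]
contact_force: [-0.3, 0.3, -0.4]
gripper_width: 0.3
```

```bash
python3 m.py b
```

```text
t 16.95 pos [588.9 -56.9  12.3] q [ 0.18  0.57 -0.32  0.   -0.68  0.  ] yaw_y -169.7 F [-0.3  0.3 -0.4] w 0.3
tool shift cm [ 0.01 -1.13  0.03]
wrist blue 9488 [151. 267.] [649.3 -49.9   8.3]
scene brass 244 [252. 258.] [615.3 -52.7  13. ]
scene blue 699 [253. 276.] [650.7 -47.4   8.3]
```

View pics/b_wrist.png

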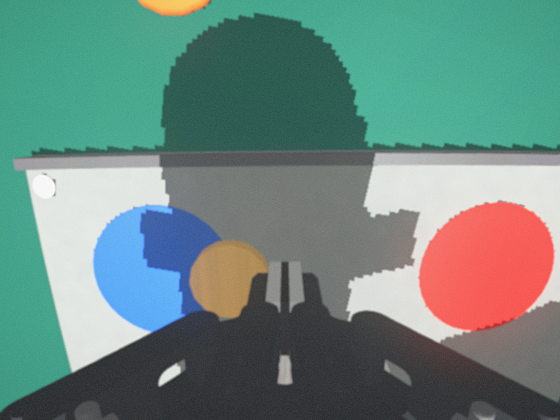

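View pics/b_scene.png

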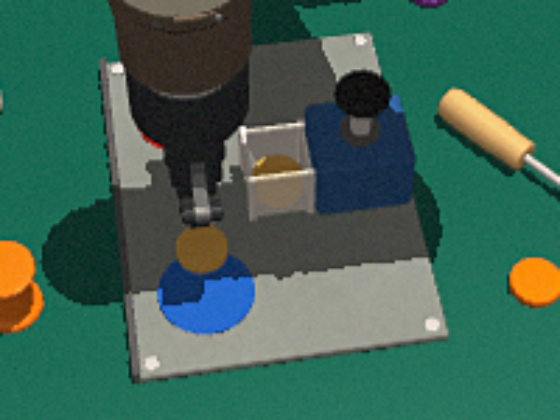

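Blank tracks straight, about 32 mm left.

Request:
move_arm(deltas="0 -0.3 0 0 0 0;0 -0.3 0 0 0 0;0 -0.3 0 0 0 0;0 -0.3 0 0 0 0;0 -0.3 0 0 0 0;0 -0.3 0 0 0 0;0 -0.3 0 0 0 0;0 -0.3 0 0 0 0;0 -0.3 0 0 0 0;0 -0.2 0 0 0 0;0 -0.1 0 0 0 0;0 0 0 0 0 0")

```text
clock: 18.55
position: [618.3, -51.5, 12.3]
ee_rot: [0.768, -0.641, 0.0, -0.0]
contact_force: [0.4, -0.5, -0.2]
gripper_width: -0.0
```

```bash
python3 m.py c
```

```text
t 18.55 pos [618.3 -51.5  12.3] q [ 0.18  0.6  -0.24 -0.   -0.72  0.  ] yaw_y -169.7 F [ 0.4 -0.5 -0.2] w -0.0
tool shift cm [0.01 1.86 0.03]
wrist blue 3798 [225. 244.] [647.  -62.2   8.3]
scene brass 100256 [271. 212.] [502.6 -20.3  13. ]
scene brass 253 [253. 272.] [644.8 -47.3  13. ]
scene blue 459 [253. 277.] [652.8 -47.8   8.3]
```

View pics/c_wrist.png

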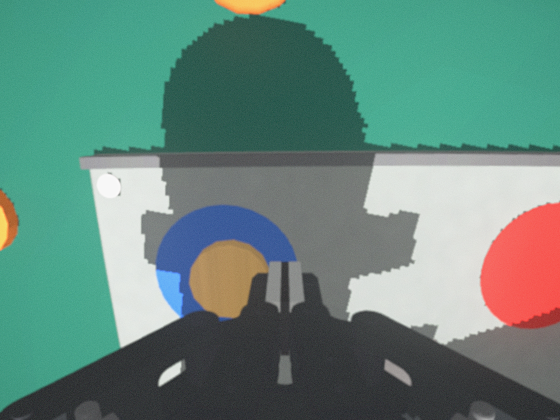

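View pics/c_scene.png

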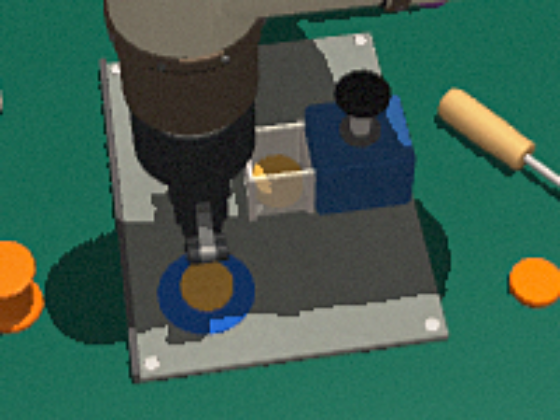

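The blank (scene 644.8,-47.3) is about 2 mm from the spot centre (646.9,-48.0), with 15 mm margin. In the wrist view it sits within the blue at (229,278). Backing off, lifting and moving aside to view.

Request:
move_arm(deltas="0 0.3 0 0 0 0;0 0.5 0 0 0 0;0 0.7 0 0 0 0;0 0 -1 0 0 0;0 0 -2 0 0 0;0 0 -2.5 0 0 0;0 0 -2.5 0 0 0;0 0 -2.5 0 0 0;0 0 -2.5 0 0 0;0 0 -2.5 0 0 0;0 0 -2.5 0 0 0;0 0 0 0 0 0")

```text
clock: 20.15
position: [604.8, -54.2, 195.5]
ee_rot: [0.768, -0.641, 0.002, -0.002]
contact_force: [-0.3, 0.4, -0.3]
gripper_width: 0.2
```

Request:
move_arm(deltas="1 0 -0.5 0 0 0;2 0 -0.5 0 0 0;2.5 0 0 0 0 0;2.5 0 0 0 0 0;2.5 0 0 0 0 0;2.5 0 0 0 0 0;2.5 0 0 0 0 0;2.5 0 0 0 0 0;2 0 0 0 0 0;1 0 0 0 0 0;0 0 0 0 0 0;0 0 0 0 0 0")

```text
clock: 21.65
position: [641.0, -260.3, 202.4]
ee_rot: [0.768, -0.64, -0.0, -0.0]
contact_force: [-0.6, 0.6, 1.0]
gripper_width: -0.4
```

```bash
python3 m.py d; python3 - <<'E'
from h import *
p=shot("top");cv2.imwrite("pics/d_top.png",p['pixels'])
b=brass(p,proj(p,[645,-48,14]),15); print('top disc',b[0],onplane(p,*b[1],14).round(1))
for k in("jar","spool","awl"): print(k,[(np.round(b['point'],0),round(b['p'],2)) for b in eyes.boxes_of(p,k)[:2]])
E
```

```text
t 21.65 pos [ 641.  -260.3  202.4] q [-0.15  0.52  0.15 -0.   -1.2   0.33] yaw_y -169.6 F [-0.6  0.6  1. ] w -0.4
tool shift cm [-20.92   0.34  19.04]
scene brass 260 [253. 272.] [644.4 -47.4  13. ]
scene blue 525 [253. 275.] [649.9 -48.    8.3]
top disc 301 [640.3 -47.6  14. ]
jar []
spool [(array([551.,  24.,  11.]), 0.47)]
awl [(array([507., 153.,  21.]), 0.61)]
```

View pics/d_top.png

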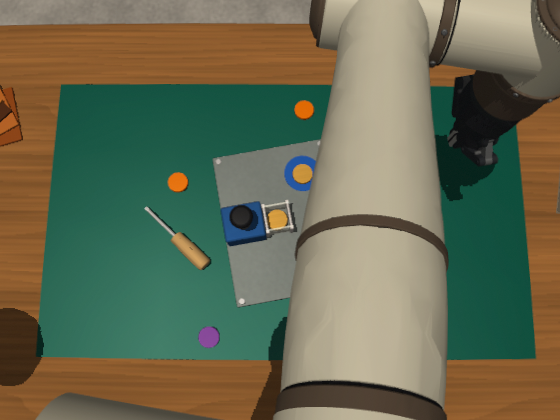

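View pics/d_scene.png

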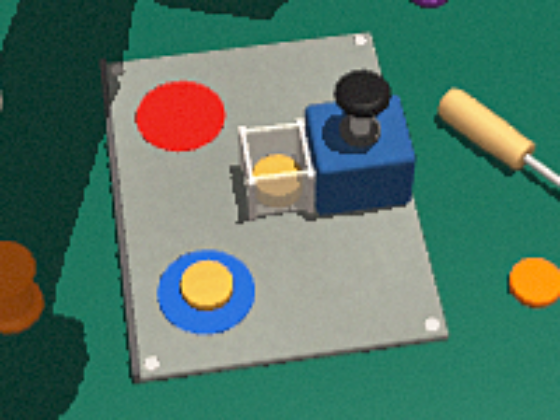

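Both views show the blank wholly inside the blue spot (scene crop (207,285), top (302,174)). The plunger is up and the magazine is still loaded. One check of the bystanders, then I'll hand it in.

```bash
python3 - <<'E'
from h import *
p=shot("scene")
for k in("jar","spool","awl"): print(k,[(np.round(b['point'],0),round(b['p'],2)) for b in eyes.boxes_of(p,k)[:2]])
cv2.imwrite("pics/e.png",p['pixels'])
print(telemetry.read_state()['contact_force'].round(1)); print(arm.job_done())
E
```

```text
jar [(array([ 500., -228.,   47.]), 0.6)]
spool [(array([ 658., -171.,   47.]), 0.64)]
awl [(array([517., 151.,  18.]), 0.69), (array([492., -78.,  13.]), 0.49)]
[ 0.5 -0.4  0.4]
the job is handed in; nothing more can be done
None
```

View pics/e.png

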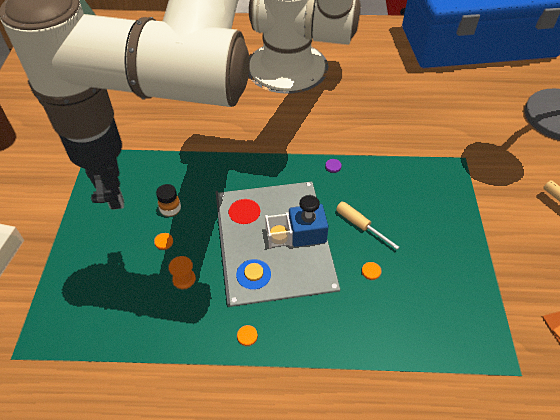

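The job is done and handed in at about 22 s of the 58 s allowed. I pressed the plunger once to its hard stop (tip at z = 80 mm, 12.7 N) and released it. That ejected one blank, which I pushed about 75 mm along the deck onto the blue spot with the closed fingertips. I then backed off, lifted and moved clear.

**Blank:** the last pictures from the scene and top cameras show it wholly inside the blue spot, about 2–3 mm off centre with 15 mm of margin.

**Dispenser:** the plunger is up, and brass still shows in the magazine.

**Bystanders:** in the scene camera the jar, spool and awl are within about 5 mm of their first positions, which is the detector's own scatter.

**Disagreements:**
- The two fixed cameras differed by about 4 mm in x.
- In the final top picture the arm hid the jar and the spool. The jar was missed and the spool was reported on the deck, which is a false detection, so I used the scene view for both.

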